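# Seat a tube in the drilling fixture and close the toggle clamp

## Task

The cut tube in the drilling fixture has hung up on the spring plungers and lies cocked. With the clamp still open, press the tube down on the plunger side until you can feel that both ends sit solidly on their rests, and only then push the clamp's hand lever all the way down so that the clamp locks on the tube. Leave the tube locked in its nest, and leave the offcut, the try square and the tap wrench beside the fixture where they lie.

Things in the scene. Friction and masses are not known exactly. Their poses are not given: they have to be found in the camera images.
- fixture: Steel drilling fixture fixed to the table, base plate 220 x 220 x 15 mm (x -110..110, y -140..80 from the origin). Origin on the table under the nest's centre, z up, x along the tube. Two rests, tops 25 mm high, at x = +-60, y -30..24 mm; two side stops, face at y = -30, 37 mm high; spring-plunger blocks at x = +-60, y 47..81, 41 mm high; end stop past +x, 45 mm high; clamp on the -y side.
- tube: The workpiece: plain rectangular steel tube 170 x 60 x 40 mm (x, y, z), 0.5 kg, open ends. Origin: centre of its underside; x along it. Seated: level, y = 0 and x within 6 mm of 0 in the fixture's frame, underside 25 mm and top 65 mm above the table. At the start its -y edge is down but its +y lower edge hangs on the plunger noses, about 7 mm too high (tilt 0.12 rad).
- press_a (a point): Point on the tube's top face 60 mm from its middle towards +x, 10 mm in from its +y edge: a good place to press. About 72 mm above the table at the start, 65 mm when seated. On the way down the plungers resist springily with about 4 to 12 N, and the tube can stay part-way down when let go; home on the rest it turns solid (15 to 20 N do no harm). One end may still stand 1 to 4 mm proud when the other is home.
- press_b (a point): The like point on the tube's top face 60 mm from its middle towards -x, 10 mm in from its +y edge.
- nose_b (a point): Centre of the round nose (radius 8 mm, 28 mm above the table) of the spring plunger at the fixture's x = +60 mm, y = 36 mm; its twin is at x = -60 mm. They point to -y and push a seated tube against the side stops with about 6 N each.
- clamp_lever (a joint): Angle of the clamp's hand lever, rad: 1.15 = open (stands steeply, leaning away from the tube), 0 = closed and locked (level, pointing to the fixture's -y). Its axis runs along the fixture's x. Friction mostly holds it where it is left; moving it takes up to 4 N at the grip. Below 0.2 rad the clamp's foot bears on the tube; at about 0.07 rad it clicks over centre, then it locks itself.
- lever_hinge (a point): Centre of the hand lever's hinge, 92 mm above the table, at x = 0, y = -92 mm in the fixture's frame.
- lever_grip (a point): Centre line of the lever's black round grip (19 mm thick), 115 mm from lever_hinge; the grip runs 66 to 142 mm from the hinge. Closed: 92 mm above the table at y = -207 mm in the fixture's frame; open: 197 mm high at y = -139 mm. To close, push the grip's side that faces the tube, away from the tube and down along the arc, until the lever lies level against its stop.
- clamp_arm: The clamp's hinged arm, moved by the lever: 72 mm long, 18 mm wide, with a rubber-capped spindle. Origin on its hinge, 92 mm high at x = 0, y = -62 mm in the fixture's frame. Lever open: it stands up leaning back, end 165 mm high, cap at about y = -50, 160 mm high. Lever closed: it lies level and the cap presses the middle of the tube's top with about 5 N.
- offcut: Bystander: short piece of the same tube, 90 x 60 x 40 mm, lying on the table beyond the fixture's plunger side. Origin at the centre of its underside.
- square: Bystander: steel try square lying flat beyond the fixture's +x end, stock 30 x 100 x 14 mm, blade 135 mm. Origin under the middle of the stock.
- tap_wrench: Bystander: T-handled tap wrench lying on the fixture's -x side, 160 mm long, 100 mm cross bar. Origin near the cross bar, on the table.
Mind the look-alikes: they are no part of the job. What is shaped like the tube but black or red is not meant.

How it is judged:
On the way:
1. the tube is pressed fully down into its nest while the clamp is still open (angle between the z axis of tube and the z axis of fixture, either way round below 0.03 rad and z of each of press_a, press_b in the frame of fixture below 0.0668 m and z of tube in the frame of fixture between 0.0235 and 0.0265 m and y of tube in the frame of fixture between -0.004 and 0.004 m and x of tube in the frame of fixture between -0.012 and 0.012 m and value of joint clamp_lever above 0.8 rad), for 0.3 s.
At the end, for the whole second after the job is handed in: Tube seated before the lever fell below 0.8 rad. At the end it is at rest, level within 0.03 rad, underside within 1.5 mm of the rests, press_a and press_b below 66.8 mm, within 4 mm of the nest line and 12 mm of the middle; lever below 0.06 rad; clamp bears on the tube with over 2 N (angle between the z axis of tube and the z axis of fixture, either way round below 0.03 rad and z of each of press_a, press_b in the frame of fixture below 0.0668 m and z of tube in the frame of fixture between 0.0235 and 0.0265 m and y of tube in the frame of fixture between -0.004 and 0.004 m and x of tube in the frame of fixture between -0.012 and 0.012 m and value of joint clamp_lever below 0.06 rad and contact force between tube and clamp_arm above 2 N and linear speed of tube below 0.01 m/s); the robot touches nothing.
It fails at once if the offcut, square or tap wrench is moved by more than 40 mm (distance of any of offcut, square, tap_wrench from where it was at the start of the episode above 0.04 m).
It also fails if it takes over 58 s, if anything falls off the work surface, if the arm or the gripper's body presses on something with over 40 N, if the wrist force passes 120 N, or if a joint passes its speed limit or range.

## Robot

A 6-joint arm with a two-finger parallel gripper is mounted at the origin on the work surface. World frame = base frame: x ahead of the robot, y to its left, z up, the work surface at z = 0. Lengths are in m, angles in rad, forces in N, time in s.
With the tool pointing down it reaches from about 0.35 to 0.85 m from the base axis. Payload 8.1 kg.
Tool frame: the origin (TCP) lies on the mounting face of the last link; the fingertips stand 186 mm ahead of it and the grasp point (between the pads) lies 167 mm ahead of it; y points along the fingers, x is the direction in which the jaws open and shut, and the axes are right-handed (so a half turn about y gives the same grasp; the last joint's range is limited). The gripper opens to 93 mm and grips with 3 to 60 N. Pads are 15 mm wide; open, the fingers measure 128 mm over their backs; the gripper's body (75 mm by 188 mm) begins 65 mm behind the grasp point.
Start: joints at [-1.377, 0.13, 1.488, -0, 1.523, -0.085], TCP at [0.165, -0.577, 0.405] pointing down, gripper open.
Joint ranges: [-2.96, 2.96], [-0.89, 2.26], [0.02, 2.5], [-1.34, 4.48], [0, 2.73], [-2.66, 2.66]. Speed limits (rad/s): [2.39, 2.39, 2.79, 3.14, 3.14, 3.14].

## Interface

Orientations are given as a rotation vector (axis times angle).
In Python, from plant import robot, imaging gives the robot as it stands.
- The arm moves only by the shell command python3 -m inch 'ROWS' [OPENING] [FORCE]. ROWS is JSON, a list of rows, each an object of numbers: "x", "y", "z": the shift along the tool's x, y, z in mm; "twist": the turn about the tool's y in rad. In form: [{"x": .., "y": .., "z": .., "twist": ..}, ...]. A call has 1 to 12 rows; each row shifts and turns the commanded pose from where the row before left it, along the tool's axes as they then stand; what a row does not reach is not made up. A row lasts 1/10 s, in which the tool goes at most 50 mm and 8.59 degrees, less where a joint would pass 70% of its speed; a pose out of reach is approached as far as the arm can. A call with a gripper value outside its range is refused whole. OPENING is the gripper command: -1 is shut, 1 is fully open, values between are in proportion, set as the call begins (- or left out, the last holds). The fingers move at their own pace and stop on an object; FORCE is the grip in N (left out, the last holds). Time passes only in rows, so rows that do not move let the fingers close. It gives the time, the measured TCP pose, the force and the opening at its end, in the units of the state.
- robot.read_state(): the state, without advancing time (a new reading comes with each control period).
- imaging.read_camera(name): name is "scene" or "top"; returns a dict with "color" (480x640x3 uint8, red, green, blue), "depth" (480x640 float32, m along the optical axis (not along the pixel's ray), 0 where there is no reading), "fx", "fy", "cx", "cy" (pixels), "k1" (the pictures are not rectified: a ray, as slopes to the right and down, at radius r is drawn at 1 + k1 r^2 times it, then the intrinsics apply), "rvec" (rotation vector, rad) and "tvec" (3), from world to camera coordinates, as OpenCV has them. Camera axes: x right, y down, z forward; pixel columns grow to the right and rows downward; lengths in m; the calibration is good to about 2 mm. A picture is of the moment at which its call begins.
- robot.close_job(): hands the job in, once; it reports no verdict.
The state is a dict: "t": time; "q": joint angles; "dq": joint speeds; "joint_torque": joint torques, N m; "tool_pos": TCP position; "orientation": TCP orientation; "force": force on the tool from outside, world axes, zero at the start; "wrist_torque": the same for the moment, N m; "opening": finger opening in m.
Only numpy, scipy, OpenCV 4.12 (cv2) and the standard library are available. Lean on these libraries where they do the work, as an engineer would, in place of code of your own. Each camera call takes 0.05 s, during which the arm holds its last target.

## Working session

There is one attempt and no reset: what is moved stays moved. The work goes in short steps, Python scripts to look and compute and a shell command to move; the robot and the scene stay as the last step left them, time stands still between calls to the robot, and variables do not carry over. Pictures are saved under pics/ and viewed, and the job is handed in when it is done.

```bash
mkdir -p pics; ls
python3 - <<'E'
from plant import robot, imaging
import cv2
print(robot.read_state())
for n in("scene","top"):
    c=imaging.read_camera(n); cv2.imwrite(f"pics/{n}0.png",c["color"][:,:,::-1])
    print(n,{k:v for k,v in c.items() if k not in("color","depth")})
E
```

```text
pics
{'t': 0.0, 'q': array([-1.37738765e+00,  1.31169303e-01,  1.48923791e+00, -1.80269046e-05,
        1.52302305e+00, -8.53754873e-02]), 'dq': array([-0.00061349,  0.00233763,  0.00127367,  0.00022246,  0.00099542,
       -0.00066587]), 'joint_torque': array([-2.01427043e-03, -5.59844041e+01, -4.91760314e+01,  7.67115480e-02,
        3.52184486e-02, -1.69374184e-04]), 'tool_pos': array([ 0.16510157, -0.57660616,  0.40370501]), 'orientation': array([-1.32702774,  1.00238208, -1.00008745]), 'force': array([-0.03210761, -0.20156135,  0.45920056]), 'wrist_torque': array([-0.0240237 , -0.0195303 , -0.00200433]), 'opening': 0.09298758753122649}
scene {'fx': 513.174789011202, 'fy': 513.174789011202, 'cx': 327.57423021471214, 'cy': 231.44129532736565, 'k1': -0.013940656488420007, 'rvec': array([ 1.49373065,  1.87880798, -0.97707753]), 'tvec': array([ 0.08366634, -0.25283099,  1.40168204])}
top {'fx': 545.069297070464, 'fy': 545.069297070464, 'cx': 329.109728837932, 'cy': 237.12336035837833, 'k1': -0.12899985018786575, 'rvec': array([ 2.14325643, -2.03178598,  0.2417351 ]), 'tvec': array([0.03195019, 0.5688759 , 0.84754274])}
```

View pics/scene0.png

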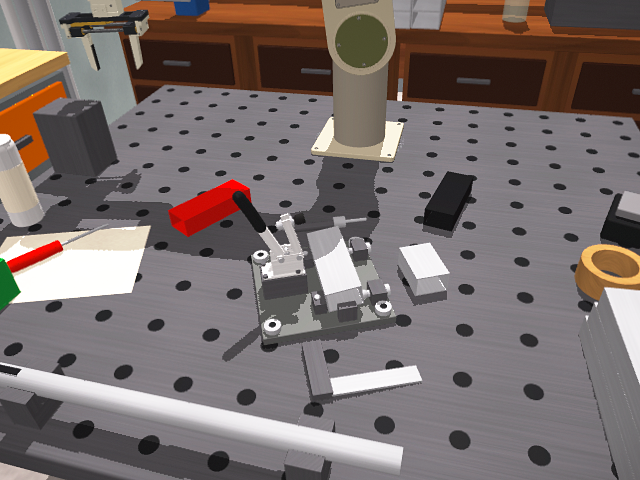

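View pics/top0.png

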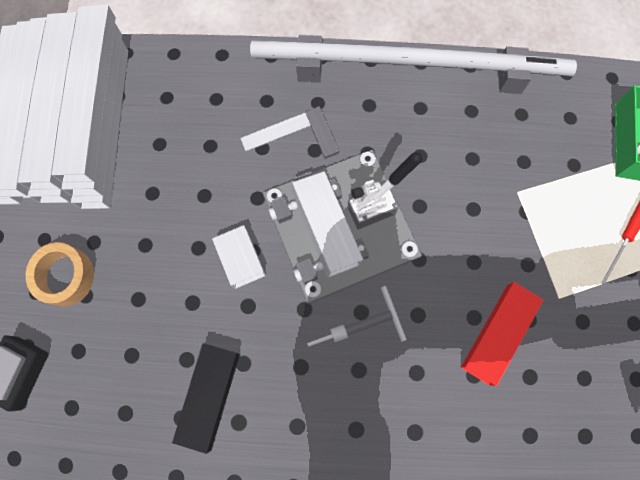

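Run:
```python
from plant import robot
from scipy.spatial.transform import Rotation as R
import numpy as np
print(np.round(R.from_rotvec(robot.read_state()["orientation"]).as_matrix(),3))
```

```text
[[ 0.275 -0.     0.961]
 [-0.961  0.002  0.275]
 [-0.002 -1.     0.   ]]
```

The tube is the light bar at top (327,222) / scene (335,268). These could be taken for it:
- offcut: top (238,255) / scene (422,270)
- black block: top (207,395)
- red block: top (503,333)
- stacked tubes: top (60,110)
- round bar: top (410,58)

I choose the one in the fixture and check it in close crops.

```bash
cat > h.py <<'E'
from plant import robot, imaging
import numpy as np, cv2
from scipy.spatial.transform import Rotation as R
def K(c): return np.array([[c["fx"],0,c["cx"]],[0,c["fy"],c["cy"]],[0,0,1]])
def ray(c,uv):
    d=(np.array(uv,float)-[c["cx"],c["cy"]])/[c["fx"],c["fy"]]
    s=d.copy()
    for _ in range(20): s=d/(1+c["k1"]*(s@s))
    Rm=R.from_rotvec(c["rvec"]).as_matrix()
    return -Rm.T@c["tvec"], Rm.T@np.array([s[0],s[1],1.])
def onz(c,uv,z):
    o,d=ray(c,uv); return o+d*(z-o[2])/d[2]
def tri(c1,u1,c2,u2):
    o1,d1=ray(c1,u1);o2,d2=ray(c2,u2)
    A=np.stack([d1,-d2],1); t=np.linalg.lstsq(A,o2-o1,rcond=None)[0]
    p,q=o1+d1*t[0],o2+d2*t[1]
    return (p+q)/2, np.linalg.norm(p-q)
def dep(c,uv):
    o,d=ray(c,uv); return o+d*float(np.median(c["depth"][int(uv[1])-1:int(uv[1])+2,int(uv[0])-1:int(uv[0])+2]))
def proj(c,P):
    p=R.from_rotvec(c["rvec"]).apply(P)+c["tvec"]; s=p[:2]/p[2]
    s=s*(1+c["k1"]*(s@s)); return s*[c["fx"],c["fy"]]+[c["cx"],c["cy"]]
def crop(c,x0,y0,w,h,k,name):
    im=c["color"][y0:y0+h,x0:x0+w,::-1]
    cv2.imwrite(f"pics/{name}.png",cv2.resize(im,None,fx=k,fy=k,interpolation=cv2.INTER_CUBIC))
E
python3 - <<'E'
from h import *
c=imaging.read_camera("top");crop(c,250,125,190,150+30,4 if 0 else 3.3,"topc")
s=imaging.read_camera("scene");crop(s,235,170,170,185,3.2,"scenec")
import pickle;pickle.dump((c,s),open("c0.pkl","wb"))
E
```

```text
(no output)
```

View pics/topc.png

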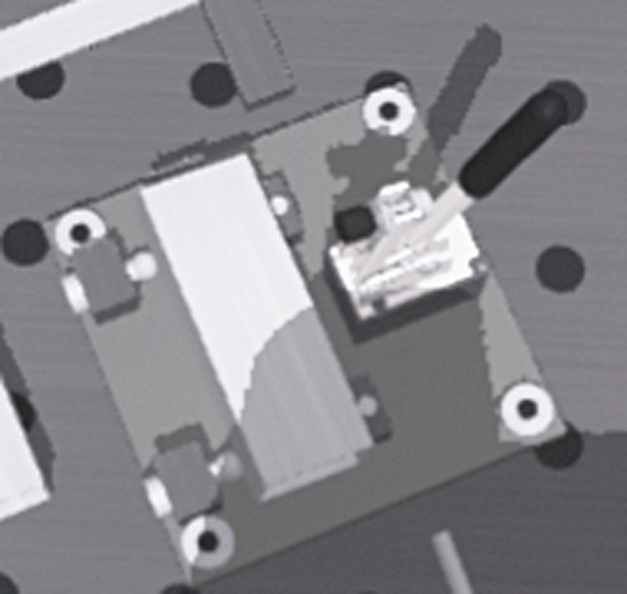

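View pics/scenec.png

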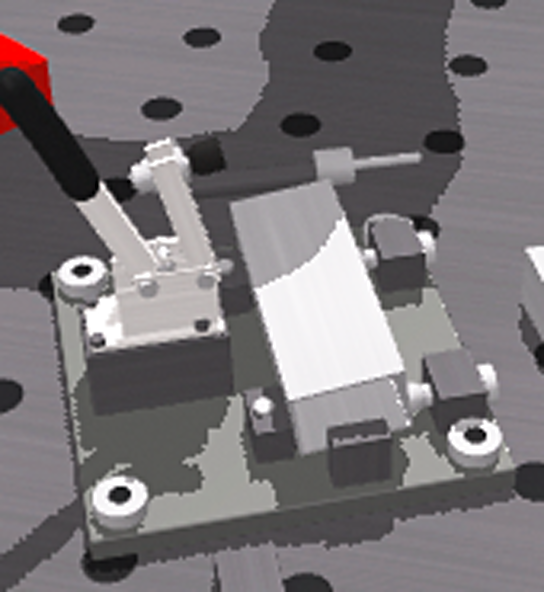

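```bash
cat > fix.py <<'E'
from h import *
import pickle
c,s=pickle.load(open("c0.pkl","rb"))
T=lambda u,v:((u+.5)/3.3-.5+250,(v+.5)/3.3-.5+125)
S=lambda u,v:((u+.5)/3.2-.5+235,(v+.5)/3.2-.5+170)
b={'A':(T(389,111),S(119,495)),'B':(T(80,233),S(474,436)),'C':(T(527,408),S(82,270)),'D':(T(208,541),None)}
P={}
for k,(t,u) in b.items():
    P[k]=dep(c,t); print(k,P[k].round(4), tri(c,t,s,u) if u else '', onz(c,t,.02).round(4))
ctr=sum(onz(c,b[k][0],.021) for k in 'ABCD')/4
Q={k:onz(c,b[k][0],.021) for k in b}
ex=(Q['A']-Q['C']+Q['B']-Q['D']);ey=(Q['B']-Q['A']+Q['D']-Q['C'])
print("angles",np.arctan2(ex[1],ex[0]),np.arctan2(ey[1],ey[0])-np.pi/2,np.linalg.norm(ex[:2])/2,np.linalg.norm(ey[:2])/2)
# tube corners
tc={'p+':(T(142,187),None),'p-':(T(248,154),None),'m+':(T(264,490),None)}
for k,t,u in [('+x+y',T(142,187),S(405,373)),('+x-y',T(248,154),S(286,400)),('-x+y',T(263,490),S(331,181)),('-x-y',T(365,447),S(231,204))]:
    print(k,tri(c,t,s,u),onz(c,t,.065).round(4))
yaw=np.arctan2(ex[1],ex[0]); 
Rz=R.from_euler('z',yaw).as_matrix()
o=ctr-Rz@[0,-.03,0]; o[2]=0
print("yaw",yaw,"origin",o)
F=lambda p:o+Rz@np.array(p,float)
if __name__=="__main__":
  for n,p in dict(pa=(.06,.02,.072),pb=(-.06,.02,.072),hinge=(0,-.092,.092),grip=(0,-.139,.197)).items(): print(n,F(p).round(4),proj(c,F(p)).round(1),proj(s,F(p)).round(1))
E
python3 fix.py
```

```text
A [7.292e-01 7.000e-04 2.650e-02] (array([0.72962926, 0.00091194, 0.02529596]), np.float64(0.0005415464758701089)) [7.319e-01 4.000e-04 2.000e-02]
B [0.6494 0.1666 0.0257] (array([0.64986676, 0.16675813, 0.02434412]), np.float64(0.00010369677271889999)) [0.6513 0.1674 0.02  ]
C [ 0.5644 -0.0791  0.0252] (array([ 0.56408106, -0.07836869,  0.02584766]), np.float64(0.0012336374209494566)) [ 0.5656 -0.0798  0.02  ]
D [0.4844 0.0865 0.0242]  [0.485  0.0867 0.02  ]
angles 0.4505607243412203 0.45043776850179995 0.18448271104714392 0.18497167159521152
+x+y (array([0.66137874, 0.13118097, 0.07129451]), np.float64(0.0017311511884127691)) [0.6638 0.1309 0.065 ]
+x-y (array([0.68534155, 0.07655656, 0.06412812]), np.float64(0.0006375504801301094)) [0.6851 0.0762 0.065 ]
-x+y (array([0.50510535, 0.05874103, 0.06866223]), np.float64(0.00036945045997529)) [0.5058 0.0586 0.065 ]
-x-y (array([0.53131737, 0.00688423, 0.06300297]), np.float64(0.0024575636078950163)) [0.5306 0.0082 0.065 ]
yaw 0.4505607243412203 origin [0.59510665 0.07067861 0.        ]
pa [0.6404 0.1148 0.072 ] [300.8 193.2] [353.2 276. ]
pb [0.5324 0.0626 0.072 ] [327.8 256.5] [336.7 233.5]
hinge [ 0.6352 -0.0121  0.092 ] [375.7 196.2] [279.  254.2]
grip [ 0.6556 -0.0544  0.197 ] [409.8 162.9] [243.  205.1]
```

```bash
python3 -m inch '[{"y":-40},{"y":-30},{"x":-32,"z":36},{"x":-32,"z":36},{"x":-32,"z":36},{"x":-32,"z":36},{"x":-32,"z":36},{"x":-32,"z":36},{"x":-32,"z":36},{"x":-32,"z":36},{"x":-32,"z":36},{"x":-32,"z":36}]' 1
python3 -m inch '[{"x":-32,"z":36},{"x":-32,"z":36},{"x":-32,"z":36},{"x":-32,"z":36},{"twist":-0.145},{"twist":-0.145},{"twist":-0.145},{"twist":-0.145},{"twist":-0.145},{"twist":-0.145},{"twist":-0.145},{"twist":-0.145}]'
python3 -m inch '[{"twist":-0.145},{"twist":-0.145},{"twist":-0.145},{"twist":-0.145},{},{}]'
```

```text
$[0]: bad value
$[0]: bad value
$[0]: bad value
```

```bash
cat > go.py <<'E'
from h import *
import sys
o=np.array([.5942,.0706,0]);Rz=R.from_euler('z',.4505).as_matrix()
F=lambda p:o+Rz@np.array(p,float)
def rep(tgt=None):
    st=robot.read_state();M=R.from_rotvec(st["orientation"]).as_matrix();p=st["tool_pos"]
    tip=p+M[:,1]*.186
    print("t",round(st["t"],2),"tcp",p.round(4),"tip in fix mm",(Rz.T@(tip-o)*1e3).round(1),"yaw err",round(.4505-np.arctan2(M[1,0],M[0,0]),4),"tilt",M[:,1].round(3))
    print("F fix",(Rz.T@st["force"]).round(1),"Tq fix",(Rz.T@st["wrist_torque"]).round(2),"open",round(st["opening"],4),"q",st["q"].round(2))
    if tgt is not None: print("tool-frame shift mm",(M.T@(F(tgt)-tip)*1e3).round(1))
if __name__=="__main__": rep(np.array(eval(sys.argv[1]))/1e3 if len(sys.argv)>1 else None)
E
python3 go.py 0,20,90
```

```text
t 0.2 tcp [ 0.1651 -0.5767  0.4041] tip in fix mm [-668.1 -395.7  218.1] yaw err 1.7425 tilt [-0.     0.001 -1.   ]
F fix [-0.6  0.1 -0.4] Tq fix [-0.01 -0.02  0.04] open 0.0927 q [-1.38  0.13  1.49  0.    1.52 -0.09]
tool-frame shift mm [-523.6  128.7  587.2]
```

All four keys must be present in every row.

```bash
python3 -m inch '[{"x":0,"y":-40,"z":0,"twist":0},{"x":0,"y":-30,"z":0,"twist":0},{"x":-32,"y":0,"z":36,"twist":0},{"x":-32,"y":0,"z":36,"twist":0},{"x":-32,"y":0,"z":36,"twist":0},{"x":-32,"y":0,"z":36,"twist":0},{"x":-32,"y":0,"z":36,"twist":0},{"x":-32,"y":0,"z":36,"twist":0},{"x":-32,"y":0,"z":36,"twist":0},{"x":-32,"y":0,"z":36,"twist":0},{"x":-32,"y":0,"z":36,"twist":0},{"x":-32,"y":0,"z":36,"twist":0}]' 1
python3 go.py 0,20,90
```

```text
t: 1.4
tool_pos: [0.4237, -0.1682, 0.4749]
orientation: [-1.328, 1.001, -1.002]
force: [0.6, -1.7, -0.4]
opening: 0.093
t 1.4 tcp [ 0.4237 -0.1682  0.4749] tip in fix mm [-257.4 -140.8  288.9] yaw err 1.7426 tilt [ 0.001 -0.    -1.   ]
F fix [-0.2 -1.8 -0.4] Tq fix [-0.06 -0.    0.03] open 0.093 q [-0.49 -0.29  1.76 -0.    1.67  0.8 ]
tool-frame shift mm [-202.6  198.9  226. ]
```

```bash
python3 -m inch '[{"x":-34,"y":0,"z":37,"twist":0},{"x":-34,"y":0,"z":37,"twist":0},{"x":-34,"y":0,"z":37,"twist":0},{"x":-34,"y":0,"z":37,"twist":0},{"x":-34,"y":0,"z":37,"twist":0},{"x":-30,"y":0,"z":37,"twist":0},{"x":0,"y":0,"z":0,"twist":-0.145},{"x":0,"y":0,"z":0,"twist":-0.145},{"x":0,"y":0,"z":0,"twist":-0.145},{"x":0,"y":0,"z":0,"twist":-0.145},{"x":0,"y":0,"z":0,"twist":-0.145},{"x":0,"y":0,"z":0,"twist":-0.145}]'
python3 -m inch '[{"x":0,"y":0,"z":0,"twist":-0.145},{"x":0,"y":0,"z":0,"twist":-0.145},{"x":0,"y":0,"z":0,"twist":-0.145},{"x":0,"y":0,"z":0,"twist":-0.145},{"x":0,"y":0,"z":0,"twist":-0.145},{"x":0,"y":0,"z":0,"twist":-0.145},{"x":0,"y":0,"z":0,"twist":0}]'
python3 go.py 0,20,90
```

```text
t: 2.6
tool_pos: [0.5809, 0.0823, 0.4744]
orientation: [-1.546, 0.327, -0.326]
force: [-0.0, 0.0, -0.1]
opening: 0.0931
t: 3.3
tool_pos: [0.5809, 0.0822, 0.4745]
orientation: [-1.542, -0.353, 0.354]
force: [-1.0, 0.7, -0.3]
opening: 0.0931
t 3.3 tcp [0.5809 0.0822 0.4745] tip in fix mm [ -7.   16.3 288.5] yaw err 0.0001 tilt [-0. -0. -1.]
F fix [-0.6  1.  -0.3] Tq fix [-0.06 -0.11 -0.03] open 0.0931 q [ 0.05  0.08  1.42  0.    1.65 -0.4 ]
tool-frame shift mm [  7.1 198.5   3.7]
```

```bash
python3 -m inch '[{"x":7,"y":30,"z":4,"twist":0},{"x":0,"y":42,"z":0,"twist":0},{"x":0,"y":42,"z":0,"twist":0},{"x":0,"y":42,"z":0,"twist":0},{"x":0,"y":32,"z":0,"twist":0},{"x":0,"y":0,"z":0,"twist":0},{"x":0,"y":0,"z":0,"twist":0}]'
python3 go.py 0,20,80
python3 - <<'E'
from h import *
c=imaging.read_camera("top");crop(c,250,125,190,180,3.3,"top1")
s=imaging.read_camera("scene");crop(s,215,120,230,235,2.4,"scene1")
E
```

```text
t: 4.0
tool_pos: [0.5854, 0.0888, 0.287]
orientation: [-1.542, -0.348, 0.35]
force: [-0.1, 0.2, -0.0]
opening: 0.0931
t 4.0 tcp [0.5854 0.0888 0.287 ] tip in fix mm [-1.00e-01  2.03e+01  1.01e+02] yaw err 0.005 tilt [-0.001 -0.    -1.   ]
F fix [-0.   0.2 -0. ] Tq fix [-0.1  -0.09 -0.01] open 0.0931 q [ 0.06  0.19  1.64 -0.    1.31 -0.38]
tool-frame shift mm [ 0.2 21.  -0.3]
```

View pics/top1.png

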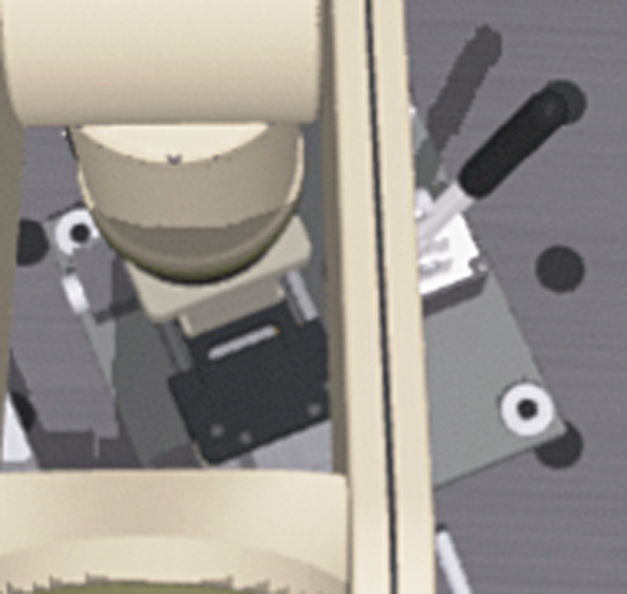

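View pics/scene1.png

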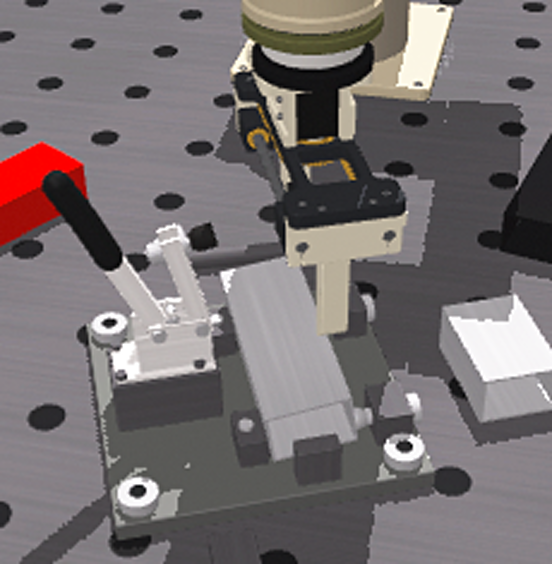

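Run:
```python
from h import *
from go import F
s=imaging.read_camera("scene")
for x in(-.055,-.0465,.0465,.064): 
    u=proj(s,F((x,.02,.101))); print(x,u,(u-[215,120])*2.4)
```

```text
-0.055 [337.18626049 221.68378662] [293.24702517 244.04108789]
-0.0465 [338.26975175 224.37426992] [295.84740419 250.49824781]
0.0465 [351.27307541 256.6659539 ] [327.05538097 327.99828935]
0.064 [353.98216174 263.39408181] [333.55718817 344.14579635]
```

Near fingertip shows at crop (330,333), as predicted, above the tube's plunger-side edge. The cocked tube, open lever and clamp arm are all clear of the gripper. Now down gently, with one finger over each press point.

```bash
python3 -m inch '[{"x":0,"y":8,"z":0,"twist":0},{"x":0,"y":10,"z":0,"twist":0},{"x":0,"y":5,"z":0,"twist":0},{"x":0,"y":0,"z":0,"twist":0},{"x":0,"y":0,"z":0,"twist":0}]'
python3 go.py
python3 -m inch '[{"x":0,"y":2,"z":0,"twist":0},{"x":0,"y":2,"z":0,"twist":0},{"x":0,"y":2,"z":0,"twist":0},{"x":0,"y":1,"z":0,"twist":0},{"x":0,"y":0,"z":0,"twist":0},{"x":0,"y":0,"z":0,"twist":0}]'
python3 go.py
```

```text
t: 4.65
tool_pos: [0.5853, 0.0888, 0.2633]
orientation: [-1.542, -0.351, 0.352]
force: [0.2, -0.6, 0.0]
opening: 0.0927
t 4.65 tcp [0.5853 0.0888 0.2633] tip in fix mm [-0.2 20.3 77.3] yaw err 0.0025 tilt [-0.001 -0.    -1.   ]
F fix [-0.1 -0.7  0. ] Tq fix [-0.06 -0.18 -0.05] open 0.0927 q [ 0.06  0.22  1.65 -0.    1.27 -0.38]
t: 5.25
tool_pos: [0.5856, 0.0891, 0.2576]
orientation: [-1.542, -0.352, 0.351]
force: [-3.5, 1.0, 6.5]
opening: 0.0926
t 5.25 tcp [0.5856 0.0891 0.2576] tip in fix mm [ 0.4 20.4 71.6] yaw err 0.0024 tilt [ 0.     0.001 -1.   ]
F fix [-2.7  2.4  6.5] Tq fix [0.33 0.38 0.02] open 0.0926 q [ 0.06  0.23  1.66  0.    1.26 -0.38]
```

```bash
python3 -m inch '[{"x":0,"y":1,"z":0,"twist":0},{"x":0,"y":1,"z":0,"twist":0},{"x":0,"y":0,"z":0,"twist":0}]'
python3 go.py
python3 -m inch '[{"x":0,"y":1,"z":0,"twist":0},{"x":0,"y":1,"z":0,"twist":0},{"x":0,"y":0,"z":0,"twist":0}]'
python3 go.py
```

```text
t: 5.55
tool_pos: [0.5854, 0.0895, 0.256]
orientation: [-1.541, -0.352, 0.351]
force: [-5.1, 3.3, 8.8]
opening: 0.0932
t 5.55 tcp [0.5854 0.0895 0.256 ] tip in fix mm [ 0.5 21.1 70. ] yaw err 0.0023 tilt [ 0.     0.001 -1.   ]
F fix [-3.2  5.2  8.8] Tq fix [ 0.97  0.42 -0.04] open 0.0932 q [ 0.06  0.23  1.66  0.    1.25 -0.38]
t: 5.85
tool_pos: [0.5855, 0.0891, 0.253]
orientation: [-1.542, -0.352, 0.351]
force: [0.7, -0.2, -0.6]
opening: 0.0931
t 5.85 tcp [0.5855 0.0891 0.253 ] tip in fix mm [ 0.3 20.4 67. ] yaw err 0.0022 tilt [ 0.  0. -1.]
F fix [ 0.5 -0.5 -0.6] Tq fix [-0.09 -0.06 -0.02] open 0.0931 q [ 0.06  0.23  1.66  0.    1.25 -0.38]
```

```bash
python3 -m inch '[{"x":0,"y":1,"z":0,"twist":0},{"x":0,"y":1,"z":0,"twist":0},{"x":0,"y":0,"z":0,"twist":0}]'
python3 go.py
python3 -m inch '[{"x":0,"y":1,"z":0,"twist":0},{"x":0,"y":1,"z":0,"twist":0},{"x":0,"y":0,"z":0,"twist":0}]'
python3 go.py
```

```text
t: 6.15
tool_pos: [0.5855, 0.0889, 0.2514]
orientation: [-1.542, -0.351, 0.351]
force: [-3.2, 1.3, 7.2]
opening: 0.093
t 6.15 tcp [0.5855 0.0889 0.2514] tip in fix mm [ 0.2 20.3 65.4] yaw err 0.0026 tilt [ 0.  0. -1.]
F fix [-2.3  2.6  7.2] Tq fix [ 0.43  0.43 -0.01] open 0.093 q [ 0.06  0.23  1.66  0.    1.25 -0.38]
t: 6.45
tool_pos: [0.5856, 0.089, 0.2513]
orientation: [-1.542, -0.351, 0.351]
force: [-12.0, -0.3, 22.8]
opening: 0.0929
t 6.45 tcp [0.5856 0.089  0.2513] tip in fix mm [ 0.3 20.3 65.3] yaw err 0.0025 tilt [ 0.  0. -1.]
F fix [-11.    5.   22.8] Tq fix [ 0.97  1.97 -0.12] open 0.0929 q [ 0.06  0.23  1.66  0.    1.25 -0.38]
```

Solid at 65.3 mm under both fingers. The moment balance puts the 23 N midway between them, so both ends carry load. I hold briefly, lift, and check by camera.

```bash
python3 -m inch '[{"x":0,"y":0,"z":0,"twist":0},{"x":0,"y":0,"z":0,"twist":0},{"x":0,"y":0,"z":0,"twist":0},{"x":0,"y":0,"z":0,"twist":0}]'
python3 go.py
python3 -m inch '[{"x":0,"y":-3,"z":0,"twist":0},{"x":0,"y":-3,"z":0,"twist":0},{"x":0,"y":-10,"z":0,"twist":0},{"x":0,"y":-35,"z":0,"twist":0},{"x":0,"y":-45,"z":0,"twist":0},{"x":0,"y":-45,"z":0,"twist":0},{"x":0,"y":-45,"z":0,"twist":0},{"x":0,"y":0,"z":-40,"twist":0},{"x":0,"y":0,"z":-40,"twist":0},{"x":0,"y":0,"z":-40,"twist":0},{"x":0,"y":0,"z":0,"twist":0}]' -1
python3 go.py 0,-102,195
python3 - <<'E'
from h import *
c=imaging.read_camera("top");crop(c,250,125,190,180,3.3,"top2")
s=imaging.read_camera("scene");crop(s,235,170,170,185,3.2,"scene2")
import pickle;pickle.dump((c,s),open("c2.pkl","wb"))
E
```

```text
t: 6.85
tool_pos: [0.5856, 0.089, 0.2513]
orientation: [-1.542, -0.352, 0.351]
force: [-12.2, 0.9, 22.7]
opening: 0.093
t 6.85 tcp [0.5856 0.089  0.2513] tip in fix mm [ 0.3 20.3 65.3] yaw err 0.0025 tilt [ 0.  0. -1.]
F fix [-10.6   6.1  22.7] Tq fix [ 0.98  1.91 -0.1 ] open 0.093 q [ 0.06  0.23  1.66  0.    1.25 -0.38]
t: 7.95
tool_pos: [0.6385, -0.0237, 0.4345]
orientation: [-1.544, -0.348, 0.348]
force: [-0.1, 0.8, -0.2]
opening: 0.0094
t 7.95 tcp [ 0.6385 -0.0237  0.4345] tip in fix mm [  -1.3 -104.4  248.5] yaw err 0.0069 tilt [-0.    -0.002 -1.   ]
F fix [ 0.2  0.8 -0.2] Tq fix [-0.03 -0.03  0.  ] open 0.0094 q [-0.12  0.23  1.33 -0.    1.59 -0.56]
tool-frame shift mm [ 1.4 53.5  2.5]
```

View pics/top2.png

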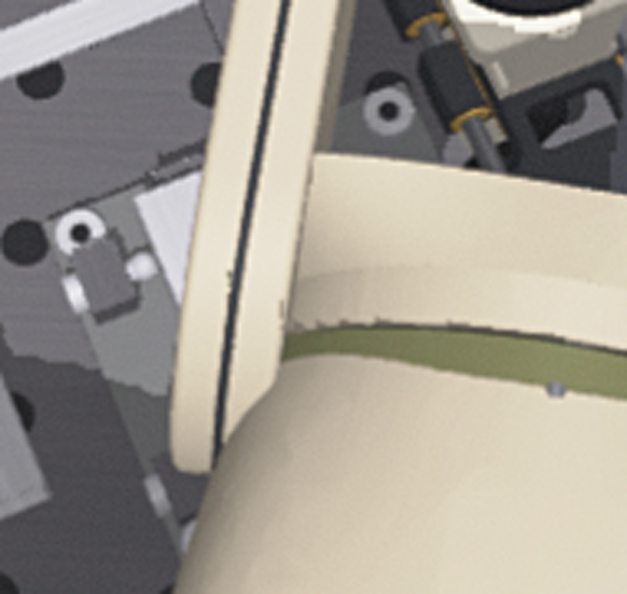

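View pics/scene2.png

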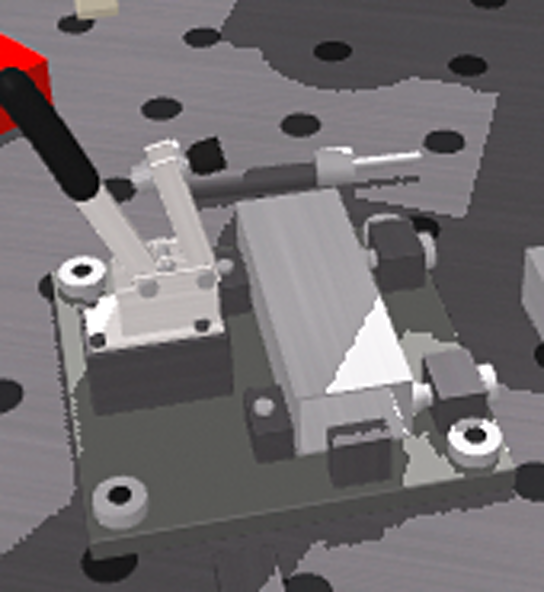

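The tube now lies level against the side stops. The lever is still open and the gripper is clear. I check heights from the scene depth.

Run:
```python
from h import *
from go import F,o,Rz
import pickle
c0,s0=pickle.load(open("c0.pkl","rb"));c,s=pickle.load(open("c2.pkl","rb"))
for name,cam in(("before",s0),("after",s)):
  P=[]
  for x in np.linspace(-.075,.075,13):
    for y in np.linspace(-.022,.022,9):
      u=proj(cam,F((x,y,.066)));o_,d=ray(cam,u);p=o_+d*float(cam["depth"][int(round(u[1])),int(round(u[0]))]);P.append(Rz.T@(p-o))
  P=np.array(P);A=np.c_[P[:,:2],np.ones(len(P))];k=np.linalg.lstsq(A,P[:,2],rcond=None)[0]
  ok=abs(A@k-P[:,2])<.004;k=np.linalg.lstsq(A[ok],P[ok,2],rcond=None)[0]
  print(name,ok.sum(),"slopes",k[:2].round(4),"z0",k[2].round(4),"pa,pb",[(k@[x,.02,1]).round(4) for x in(.06,-.06)])
S=lambda u,v:((u+.5)/3.2-.5+235,(v+.5)/3.2-.5+170)
for u in[(411,382),(302,398),(237,204),(336,190)]: print((Rz.T@(onz(s,S(*u),.065)-o)*1e3).round(1))
```

```text
before 117 slopes [0.0011 0.1227] z0 0.0681 pa,pb [np.float64(0.0706), np.float64(0.0705)]
after 14 slopes [ 0.0542 -0.1178] z0 0.0644 pa,pb [np.float64(0.0653), np.float64(0.0588)]
[87.5 29.2 65. ]
[ 86.1 -26.2  65. ]
[-81.2 -28.2  65. ]
[-80.9  30.2  65. ]
```

Run:
```python
from h import *
from go import F,o,Rz
import pickle
c,s=pickle.load(open("c2.pkl","rb"))
for y in(.02,0,-.02):
  r=[]
  for x in np.linspace(-.07,.07,8):
      u=proj(s,F((x,y,.065)));i,j=int(round(u[1])),int(round(u[0]));dd=np.median(s["depth"][i-1:i+2,j-1:j+2]);o_,d=ray(s,u);r.append(((o_+d*dd)[2]*1e3).round(1))
  print(y,r)
```

```text
0.02 [np.float64(63.6), np.float64(64.9), np.float64(64.6), np.float64(64.4), np.float64(63.8), np.float64(64.0), np.float64(64.0), np.float64(65.6)]
0 [np.float64(65.0), np.float64(63.9), np.float64(64.6), np.float64(64.8), np.float64(64.4), np.float64(63.7), np.float64(64.4), np.float64(65.3)]
-0.02 [np.float64(63.6), np.float64(64.8), np.float64(63.8), np.float64(63.6), np.float64(64.3), np.float64(63.7), np.float64(64.3), np.float64(65.1)]
```

Level at about 64.3 mm all along the top, with no difference between ends, so it is seated. (The first plane fit had too few inliers and is discarded.) Now to the lever with shut fingers.

```bash
python3 -m inch '[{"x":1,"y":25,"z":2,"twist":0},{"x":0,"y":28,"z":0,"twist":0},{"x":0,"y":0,"z":-5,"twist":0},{"x":0,"y":0,"z":-5,"twist":0},{"x":0,"y":0,"z":-5,"twist":0},{"x":0,"y":0,"z":0,"twist":0}]' -1
python3 go.py
python3 -m inch '[{"x":0,"y":1,"z":-4,"twist":0},{"x":0,"y":1,"z":-4,"twist":0},{"x":0,"y":1,"z":-4,"twist":0},{"x":0,"y":1,"z":-4,"twist":0},{"x":0,"y":0,"z":0,"twist":0}]'
python3 go.py
python3 - <<'E'
from h import *
s=imaging.read_camera("scene");crop(s,205,130,170,185,3,"scene3")
E
```

```text
t: 8.65
tool_pos: [0.6447, -0.0312, 0.3839]
orientation: [-1.543, -0.353, 0.349]
force: [-0.3, 0.1, 0.6]
opening: 0.0007
t 8.65 tcp [ 0.6447 -0.0312  0.3839] tip in fix mm [   1.6 -114.   197.9] yaw err 0.003 tilt [ 0.003 -0.001 -1.   ]
F fix [-0.2  0.2  0.6] Tq fix [-0.07 -0.09 -0.03] open 0.0007 q [-0.13  0.26  1.38 -0.    1.5  -0.58]
t: 9.15
tool_pos: [0.6511, -0.0456, 0.3774]
orientation: [-1.542, -0.351, 0.351]
force: [0.7, 0.7, 0.8]
opening: 0.0007
t 9.15 tcp [ 0.6511 -0.0456  0.3774] tip in fix mm [   0.5 -129.3  191.4] yaw err 0.0029 tilt [-0. -0. -1.]
F fix [0.9 0.3 0.8] Tq fix [ 0.04 -0.16 -0.02] open 0.0007 q [-0.15  0.28  1.36 -0.    1.49 -0.6 ]
```

View pics/scene3.png

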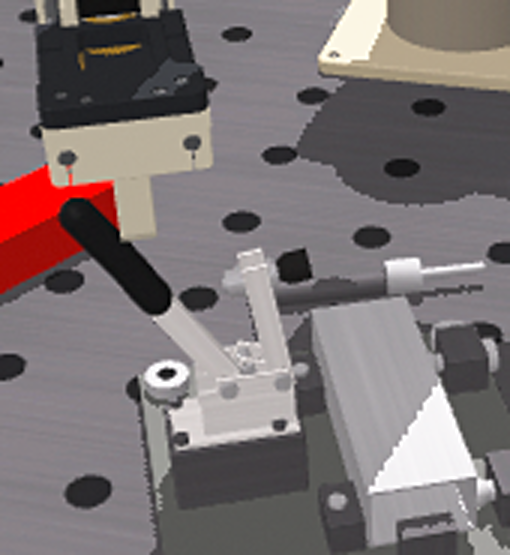

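```bash
python3 -m inch '[{"x":0,"y":1,"z":-7,"twist":0},{"x":0,"y":6,"z":-9,"twist":0},{"x":0,"y":6,"z":-9,"twist":0},{"x":0,"y":8,"z":-8,"twist":0},{"x":0,"y":8,"z":-8,"twist":0},{"x":0,"y":0,"z":0,"twist":0}]'
python3 go.py
python3 - <<'E'
from h import *
s=imaging.read_camera("scene");crop(s,205,130,170,185,3,"scene4")
E
```

```text
t: 9.8
tool_pos: [0.6685, -0.0833, 0.3462]
orientation: [-1.542, -0.348, 0.353]
force: [-0.4, 0.3, -0.8]
opening: 0.0005
t 9.8 tcp [ 0.6685 -0.0833  0.3462] tip in fix mm [  -0.6 -170.7  160.2] yaw err 0.0038 tilt [-0.003  0.    -1.   ]
F fix [-0.2  0.5 -0.8] Tq fix [-0.05 -0.12 -0.04] open 0.0005 q [-0.2   0.36  1.33 -0.    1.46 -0.65]
```

View pics/scene4.png

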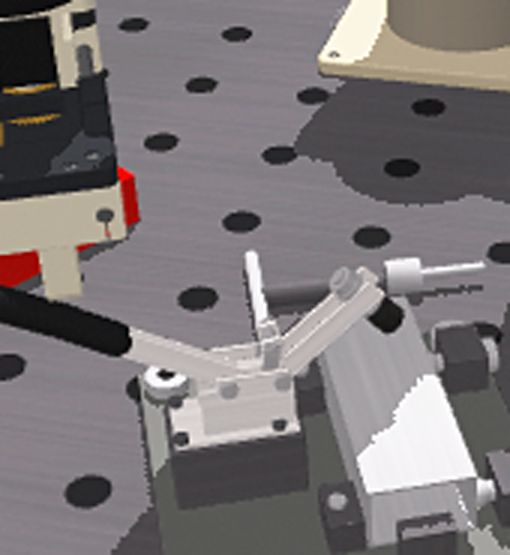

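Lever is following (about 0.5 rad) and the arm is swinging over the tube. Continuing along the arc.

```bash
python3 -m inch '[{"x":0,"y":8,"z":-6,"twist":0},{"x":0,"y":8,"z":-6,"twist":0},{"x":0,"y":10,"z":-5,"twist":0},{"x":0,"y":10,"z":-4,"twist":0},{"x":0,"y":5,"z":-2,"twist":0},{"x":0,"y":5,"z":-1,"twist":0},{"x":0,"y":0,"z":0,"twist":0}]'
python3 go.py
python3 -m inch '[{"x":0,"y":4,"z":-1,"twist":0},{"x":0,"y":4,"z":0,"twist":0},{"x":0,"y":3,"z":0,"twist":0},{"x":0,"y":0,"z":0,"twist":0}]'
python3 go.py
```

```text
t: 10.55
tool_pos: [0.6789, -0.1037, 0.3017]
orientation: [-1.542, -0.35, 0.352]
force: [0.6, 0.9, -0.2]
opening: 0.0003
t 10.55 tcp [ 0.6789 -0.1037  0.3017] tip in fix mm [ 1.000e-01 -1.937e+02  1.157e+02] yaw err 0.0026 tilt [-0.001  0.    -1.   ]
F fix [ 0.9  0.6 -0.2] Tq fix [-0.07 -0.06  0.  ] open 0.0003 q [-0.23  0.42  1.33 -0.    1.39 -0.67]
t: 10.95
tool_pos: [0.6794, -0.1045, 0.2912]
orientation: [-1.542, -0.351, 0.352]
force: [-0.3, -0.9, -0.3]
opening: 0.0005
t 10.95 tcp [ 0.6794 -0.1045  0.2912] tip in fix mm [   0.4 -194.6  105.2] yaw err 0.0025 tilt [-0.001  0.    -1.   ]
F fix [-0.7 -0.7 -0.3] Tq fix [-0.01 -0.06 -0.06] open 0.0005 q [-0.23  0.43  1.34  0.    1.37 -0.68]
```

```bash
python3 -m inch '[{"x":0,"y":2,"z":0,"twist":0},{"x":0,"y":1,"z":0,"twist":0},{"x":0,"y":1,"z":0,"twist":0},{"x":0,"y":0,"z":0,"twist":0},{"x":0,"y":0,"z":0,"twist":0}]'
python3 go.py
python3 -m inch '[{"x":0,"y":1,"z":0,"twist":0},{"x":0,"y":1,"z":0,"twist":0},{"x":0,"y":0,"z":0,"twist":0}]'
python3 go.py
python3 - <<'E'
from h import *
s=imaging.read_camera("scene");crop(s,175,130,230,200,3,"scene5")
E
```

```text
t: 11.45
tool_pos: [0.6795, -0.1045, 0.2887]
orientation: [-1.542, -0.352, 0.351]
force: [-2.1, 0.2, 6.2]
opening: 0.0004
t 11.45 tcp [ 0.6795 -0.1045  0.2887] tip in fix mm [   0.6 -194.9  102.7] yaw err 0.0025 tilt [ 0. -0. -1.]
F fix [-1.8  1.1  6.2] Tq fix [0.24 0.38 0.02] open 0.0004 q [-0.23  0.44  1.34 -0.    1.37 -0.68]
t: 11.75
tool_pos: [0.6796, -0.1045, 0.2884]
orientation: [-1.543, -0.352, 0.351]
force: [-8.7, 0.8, 14.5]
opening: 0.0003
t 11.75 tcp [ 0.6796 -0.1045  0.2884] tip in fix mm [   0.7 -195.   102.4] yaw err 0.0024 tilt [ 0.001 -0.    -1.   ]
F fix [-7.5  4.5 14.5] Tq fix [0.81 1.19 0.02] open 0.0003 q [-0.23  0.44  1.34 -0.    1.37 -0.68]
```

View pics/scene5.png

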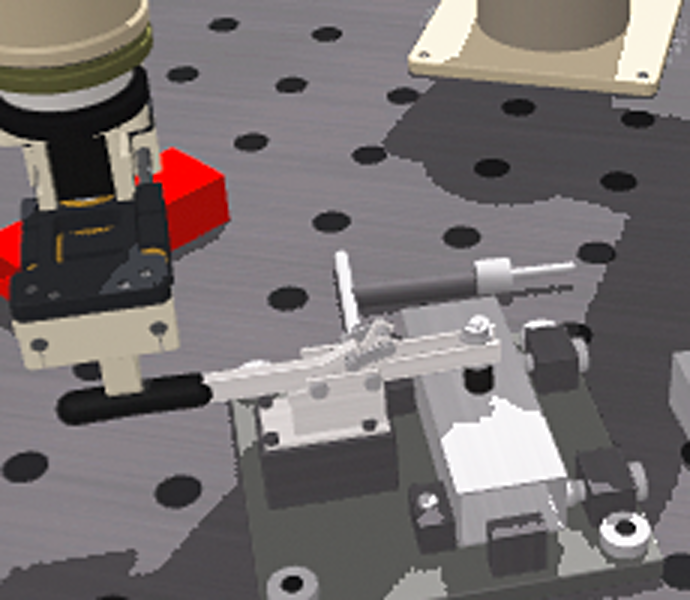

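Lever is level on its stop: it went solid at 102.4 mm against the expected 101.5, about 15 N. The arm is level with its cap on the tube. I lift off and check that it stays.

```bash
python3 -m inch '[{"x":0,"y":-3,"z":0,"twist":0},{"x":0,"y":-5,"z":0,"twist":0},{"x":0,"y":-30,"z":0,"twist":0},{"x":0,"y":-45,"z":0,"twist":0},{"x":0,"y":-45,"z":0,"twist":0},{"x":0,"y":-45,"z":0,"twist":0},{"x":0,"y":0,"z":-45,"twist":0},{"x":0,"y":0,"z":-45,"twist":0},{"x":0,"y":0,"z":-45,"twist":0},{"x":0,"y":0,"z":-45,"twist":0},{"x":0,"y":0,"z":0,"twist":0},{"x":0,"y":0,"z":0,"twist":0}]'
python3 go.py
python3 - <<'E'
from h import *
from go import F,o,Rz
import pickle
s=imaging.read_camera("scene");crop(s,175,130,230,200,3,"scene6")
c=imaging.read_camera("top");cv2.imwrite("pics/top6.png",c["color"][:,:,::-1])
pickle.dump((c,s),open("c6.pkl","wb"))
for y in(.022,-.022):
  r=[]
  for x in np.linspace(-.07,.07,8):
      u=proj(s,F((x,y,.065)));i,j=int(round(u[1])),int(round(u[0]));dd=np.median(s["depth"][i-1:i+2,j-1:j+2]);o_,d=ray(s,u);r.append(((o_+d*dd)[2]*1e3).round(1))
  print(y,[float(v) for v in r])
# grip height along its length, expected crest 101.5 closed
for y in(-.16,-.18,-.2,-.22,-.23):
  u=proj(s,F((0,y,.1015)));i,j=int(round(u[1])),int(round(u[0]));o_,d=ray(s,u)
  print("grip",y,[(Rz.T@(o_+d*float(s["depth"][i+k,j])-o)*1e3).round(1).tolist()[1:] for k in(0,1,2)])
E
```

```text
t: 13.0
tool_pos: [0.7578, -0.2682, 0.4553]
orientation: [-1.54, -0.347, 0.352]
force: [-0.4, 0.0, 0.7]
opening: 0.0004
t 13.0 tcp [ 0.7578 -0.2682  0.4553] tip in fix mm [  -0.7 -375.7  269.3] yaw err 0.0042 tilt [-0.004  0.002 -1.   ]
F fix [-0.4  0.2  0.7] Tq fix [-0.14 -0.05  0.01] open 0.0004 q [-0.4   0.74  0.62  0.    1.79 -0.85]
0.022 [65.2, 96.0, 65.8, 63.8, 63.8, 64.0, 64.7, 64.4]
-0.022 [63.9, 97.6, 95.2, 65.1, 65.0, 64.1, 64.6, 63.6]
grip -0.16 [[-159.9, 102.9], [-160.0, 100.8], [-160.0, 102.1]]
grip -0.18 [[-179.9, 102.3], [-179.9, 102.4], [-179.9, 102.2]]
grip -0.2 [[-200.0, 101.9], [-200.0, 101.5], [-199.7, 104.3]]
grip -0.22 [[-220.1, 101.1], [-219.9, 102.5], [-219.8, 102.6]]
grip -0.23 [[-247.7, -2.2], [-230.5, 98.7], [-230.3, 99.6]]
```

View pics/scene6.png

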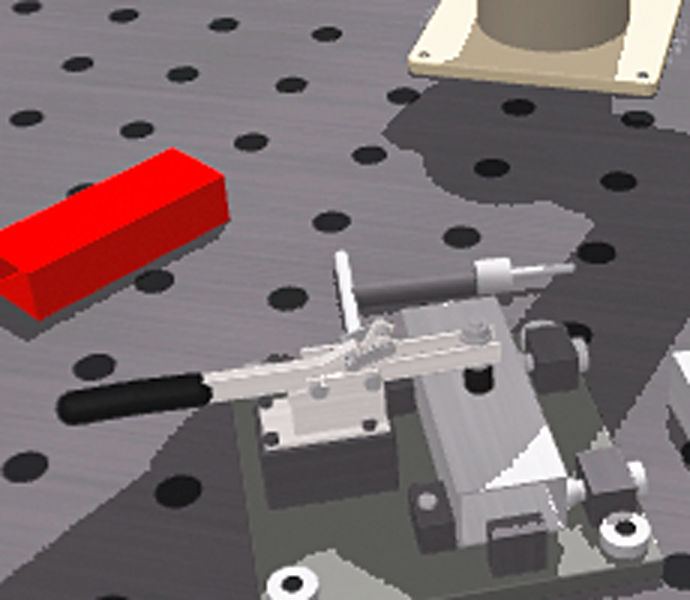

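View pics/top6.png

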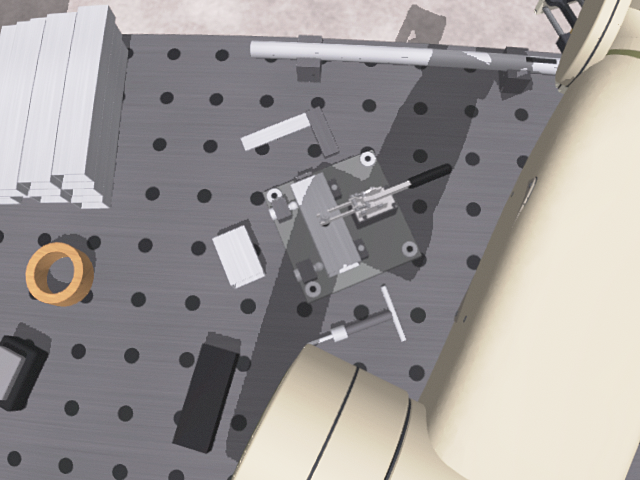

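The lever stays level (grip crest about 102 mm along its length), the cap is on the tube at crop (480,378), and the bystanders are at the same pixels as before. Handing in.

```bash
python3 -c "
from plant import robot
print(robot.close_job())"
```

```text
the job is handed in; nothing more can be done
None
```

The tube is seated in its nest and the clamp is locked on it. I handed the job in after about 13 s of the 58 s allowed.

**Pressing:** With the clamp open, I pressed both press points at once with the two open fingertips. The plungers resisted at about 9 N, then the tube dropped and went solid at 65.3 mm. The 23 N I then applied was centred between the two fingers, so both ends were carrying load.

**Clamping:** I pushed the grip round its arc with shut fingers until it stopped solid at about 15 N with the lever level, then backed off clear.

**Last checks:**
- **Tube:** the top is level, at about 64 to 65 mm along both edges. Before clamping, its corners put it about 3 mm towards +x and within about 2 mm of the nest line.
- **Lever:** the grip reads about 102 mm along its length with the robot away, so it is level.
- **Clamp:** the arm is level and its cap appears to rest on the tube. I could not measure its force.
- **Bystanders:** the offcut, try square and tap wrench look unmoved in the top view.

**What went wrong:** My first move command was refused because each row needs all four keys; only about 0.2 s had passed on the clock by then. One plane fit of the seated tube had too few inliers, so I replaced it with point-by-point depth readings. In the final height check, three readings of 95 to 98 mm do not fit the tube; I took them to be the clamp arm in front of it.

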